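# Turn the mineral carousel to bring the tall crystal to the front

### The job

Gently push the display carousel round by the posts on its rim until the tall pointed crystal stands at the front, right in line with the fixed pointer, then leave it at rest. Only push: do not grip the carousel, do not touch or lift any of the stones on it, keep them all standing in their ring, and leave the other things on the table alone.

Things in the scene. Friction and masses are not known exactly. Their poses are not given: they have to be found in the camera images.
- tower_mid (a point): the tall crystal: a six-sided pointed tower of pale stone, 26 mm across and 62 mm tall in all, loose on the carousel on a round wooden plinth 36 mm across and 6 mm thick. It is much the tallest of the four specimens on the disc. The point lies on its axis, 30 mm above the top of the disc; z points up. It stands about 60 mm from the carousel's axis and rides with the disc when that turns steadily
- stand: the carousel's fixed steel foot, standing on the table. Origin on the carousel's axis at table height, z up; its x axis points horizontally from the axis to the pointer, which marks the front of the display (the far side from the robot)
- pointer_tip (a point): the tip of the fixed pointer, a steel upright 30 mm wide on a tongue of the foot, just outside the disc, with a small wedge that points at the carousel's axis. The tip lies 162 mm from the axis and 46 mm above the table; the upright stands behind it, out to 196 mm, top at 46 mm too
- carousel: the turning wooden disc, 270 mm across and 13 mm thick, top 35 mm above the table. Origin on its axis at table height, z up, x axis through post 0. It turns freely either way by several turns with slight friction (about 0.12 N m, so 1 to 2 N at a post) and stops when no longer pushed. Six upright wooden posts stand on its rim, 60 degrees apart
- post0 (a point): the top centre of rim post 0: 12 mm thick, 36 mm tall, standing on the disc 125 mm from the axis, 0 degrees counter-clockwise from the disc's x axis; top 71 mm above the table
- post1 (a point): the top centre of rim post 1: 12 mm thick, 36 mm tall, standing on the disc 125 mm from the axis, 60 degrees counter-clockwise from the disc's x axis; top 71 mm above the table
- post2 (a point): the top centre of rim post 2: 12 mm thick, 36 mm tall, standing on the disc 125 mm from the axis, 120 degrees counter-clockwise from the disc's x axis; top 71 mm above the table
- post3 (a point): the top centre of rim post 3: 12 mm thick, 36 mm tall, standing on the disc 125 mm from the axis, 180 degrees counter-clockwise from the disc's x axis; top 71 mm above the table
- post4 (a point): the top centre of rim post 4: 12 mm thick, 36 mm tall, standing on the disc 125 mm from the axis, 240 degrees counter-clockwise from the disc's x axis; top 71 mm above the table
- post5 (a point): the top centre of rim post 5: 12 mm thick, 36 mm tall, standing on the disc 125 mm from the axis, 300 degrees counter-clockwise from the disc's x axis; top 71 mm above the table
- ball_mid (a point): another specimen on the carousel, a polished ball 32 mm across on its plinth, 37 mm tall in all, of the same pale stone on the same wooden plinth, loose, about 60 mm from the axis. The point lies on the plinth's axis 15 mm above the top of the disc; z points up
- dome_mid (a point): another specimen on the carousel, a low dome 40 mm across, 25 mm tall in all, of the same pale stone on the same wooden plinth, loose, about 60 mm from the axis. The point lies on the plinth's axis 15 mm above the top of the disc; z points up
- cubes_mid (a point): another specimen on the carousel, a clump of two small cube crystals, about 30 mm wide, 26 mm tall in all, of the same pale stone on the same wooden plinth, loose, about 60 mm from the axis. The point lies on the plinth's axis 15 mm above the top of the disc; z points up
- mug: bystander: white mug, 80 mm wide, 90 mm tall, on the table at least 50 mm clear of the carousel; origin at the centre of its underside
- jar: bystander: clear jar with a steel lid, 60 mm wide, 85 mm tall, on the table at least 50 mm clear of the carousel; origin at the centre of its underside
- loupe: bystander: folding magnifier, 69 mm long, 24 mm tall, on the table well clear of the carousel; origin under its lens, its handle runs 52 mm along its x axis
- stone_a: bystander: loose rough stone, 52 mm wide, 34 mm tall, on the table at least 50 mm clear of the carousel; origin at the centre of its underside
- stone_b: bystander: loose rough stone, 44 mm wide, 40 mm tall, on the table at least 50 mm clear of the carousel; origin at the centre of its underside
Not all that is in view belongs to the job. What is shaped like the part that bears cubes_mid but green is not meant. Leave any pink look-alike of the part that bears ball_mid alone.

How it is judged:
By the outcome, as a careful person would: the job done as asked, in the order asked, and still so for the second after the job is handed in, with the robot touching nothing.
It also fails if it takes over 61 s, if anything falls off the work surface, if the arm or the gripper's body presses on something with over 40 N, if the wrist force passes 120 N, or if a joint passes its speed limit or range.

### The arm

A 6-joint arm with a two-finger parallel gripper is mounted at the origin on the work surface. World frame = base frame: x ahead of the robot, y to its left, z up, the work surface at z = 0. Lengths are in m, angles in degrees, forces in N, time in s.
With the tool pointing down it reaches from about 0.375 to 0.9 m from the base axis. Payload 3.1 kg.
Tool frame: the origin (TCP) lies at the centre of the arm's flange, where the gripper is bolted on; the fingertips stand 182 mm ahead of it and the grasp point (between the pads) lies bot.grip_point_offset ahead of it (bot.grip_point_offset is the distance from the TCP to the grasp point, in m); x points along the fingers, z is the direction in which the jaws open and shut, and the axes are right-handed (so a half turn about x gives the same grasp; the last joint's range is limited). The gripper opens to 87 mm and grips with 3 to 60 N. Pads are 19 mm wide; open, the fingers measure 117 mm over their backs; the gripper's body (75 mm by 190 mm) begins 51 mm behind the grasp point.
Start: joints at [-77.435, 30.224, 82.088, -0, 67.689, -10.227], TCP at [0.242, -0.576, 0.405] pointing down, gripper open.
Joint ranges: [-176.69, 176.69], [-43.24, 126.21], [12.49, 139.97], [-82, 262], [0, 151.66], [-163.58, 163.58]. Speed limits (degrees/s): [159.86, 159.86, 180, 180, 180, 180].

### API

Orientations are given as a 3x3 rotation matrix whose columns are the frame's x, y, z axes.
In Python, from rig import bot gives the robot as it stands.
- The arm moves only by the tool step_arm, never from a script. Its argument "motion" is a list that holds one entry, the list of rows, each a list of 7 numbers: the turn, a rotation vector about the world's x, y, z in degrees, then the shift along the world's x, y, z in mm, then the finger opening in mm, from 0 to 87. A call has 1 to 12 rows; each row is the pose to reach, as a shift and turn from the pose commanded when the call began; what a row does not reach only later rows make up. A row lasts 1/12 s, in which the tool goes at most 41.7 mm and 7.16 degrees, less where a joint would pass 70% of its speed; a pose out of reach is approached as far as the arm can. A call with a gripper value outside its range is refused whole. The fingers move at their own pace and stop on an object; the grip force is fixed at half the most. Time passes only in rows, so rows that repeat a pose let the fingers close. It gives the time, the measured TCP pose, the force and the opening at its end, in the units of the state.
- bot.read_state(): the state, without advancing time (a new reading comes with each control period).
- bot.capture(name): name is "side" or "top"; returns a dict with "frame" (480x640x3 uint8, red, green, blue), "range_z" (480x640 float32, m along the optical axis (not along the pixel's ray), 0 where there is no reading), "fx", "fy", "cx", "cy" (pixels), "dist_coeffs" ([k1, k2, p1, p2, k3] as OpenCV has them; the pictures are not rectified), "cam_to_world" (4x4, takes a point from camera to world coordinates). Camera axes: x right, y down, z forward; pixel columns grow to the right and rows downward; lengths in m; the calibration is good to about 2 mm. A picture is of the moment at which its call begins.
- bot.hand_in(): hands the job in, once; it reports no verdict.
The state is a dict: "time_s": time; "joint_positions": joint angles; "qvel": joint speeds; "tau": joint torques, N m; "position": TCP position; "tcp_rot": TCP orientation; "force": force on the tool from outside, world axes, zero at the start; "moment": the same for the moment, N m; "opening": opening from 0.0 (shut) to 1.0 (fully open).
Only numpy, scipy, OpenCV 4.12 (cv2) and the standard library are available. Lean on these libraries where they do the work, as an engineer would, in place of code of your own. Each camera call takes 0.05 s, during which the arm holds its last target.

## Working session

There is one attempt and no reset: what is moved stays moved. The work goes in short steps, Python scripts to look and compute and a tool call to move; the robot and the scene stay as the last step left them, time stands still between calls to the robot, and variables do not carry over. Pictures are saved under pics/ and viewed, and the job is handed in when it is done.

Besides the shell and the picture viewer there is one more tool, called after "Request:" as a command line: name --argument value ..., lists and objects as JSON in quotes. step_arm: Moves the arm, as the interface text tells. Its arguments: {"type":"object","properties":{"motion":{"type":"array"}},"required":["motion"]}

```bash
mkdir -p pics; ls
python3 - <<'E'
from rig import bot
import cv2,numpy as np,pickle
print(bot.read_state(),bot.grip_point_offset)
for n in("top","side"):
    c=bot.capture(n); pickle.dump(c,open(f"{n}0.pkl","wb"))
    cv2.imwrite(f"pics/{n}0.png",c["frame"][:,:,::-1]); print(n,c["fx"],c["cx"],c["cy"],c["dist_coeffs"],c["cam_to_world"])
E
```

```text
pics
{'time_s': 0.0, 'joint_positions': array([-7.74364129e+01,  3.02785137e+01,  8.21566757e+01,  1.48341326e-03,
        6.76900631e+01, -1.02280471e+01]), 'qvel': array([ 0.01222411, -0.02327709, -0.12288989, -0.01496628, -0.02304399,
       -0.00331422]), 'tau': array([-5.48015978e-04, -4.40045285e+01, -1.76593584e+01,  6.32988755e-02,
        5.82568883e-02, -1.59308465e-04]), 'position': array([ 0.24205865, -0.5758456 ,  0.40377446]), 'tcp_rot': array([[-4.52140890e-04,  9.21923634e-01,  3.87371410e-01],
       [ 2.13893198e-03,  3.87371455e-01, -9.21921244e-01],
       [-9.99997610e-01,  4.11722803e-04, -2.14707841e-03]]), 'force': array([ 0.72314159,  0.01552389, -0.6184017 ]), 'moment': array([ 0.0433353 , -0.05063548, -0.02143741]), 'opening': 0.9968831990489032} 0.1635
top 619.8707094188026 319.37266771128327 236.60277783810295 [-0.14099926  0.          0.          0.          0.        ] [[-0.02240919 -0.99699732  0.07412266  0.41749971]
 [-0.99967127  0.02326958  0.01076433 -0.01255471]
 [-0.01245681 -0.07385708 -0.99719103  1.37004624]
 [ 0.          0.          0.          1.        ]]
side 445.81001843597005 319.33584827662577 243.90376718434956 [0.02505825 0.         0.         0.         0.        ] [[-0.75577598 -0.41922135  0.50304684  0.04726232]
 [-0.65466767  0.46660873 -0.59471551  0.56803696]
 [ 0.01459139 -0.7788002  -0.62710234  0.66180134]
 [ 0.          0.          0.          1.        ]]
```

View pics/top0.png

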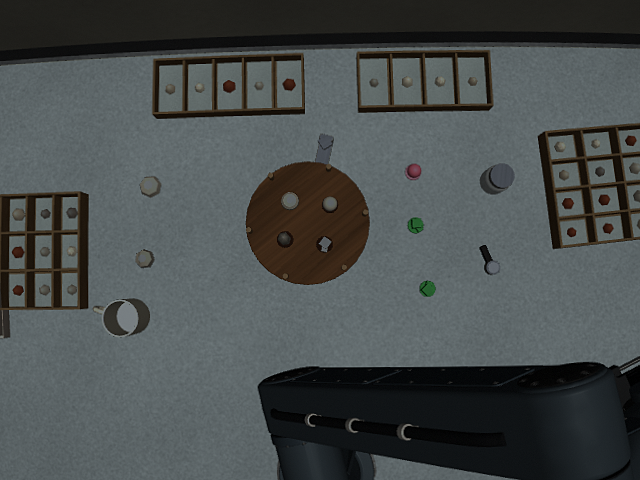

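View pics/side0.png

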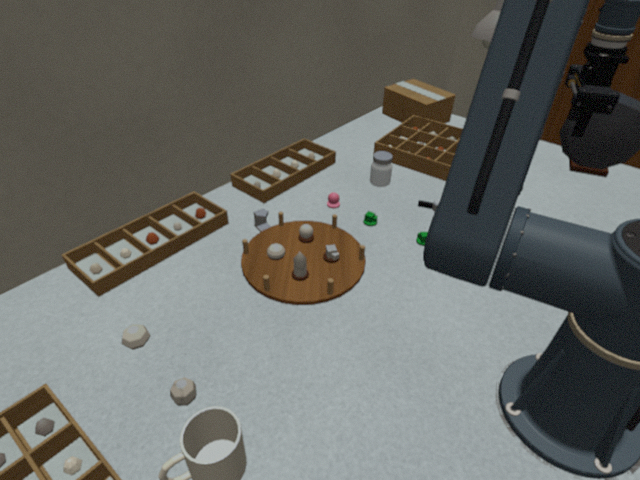

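The top view shows the carousel centred near (308,222), with the pointer upright at (325,148). The tower candidates on the disc are (285,239), (290,200), (330,204) and (325,244). In the side view the only tall pointed one is at (300,265). It should correspond to top (285,239), which I'll confirm by height and a crop.

```bash
cat > h.py <<'E'
import numpy as np,cv2,pickle
def K(c): return np.array([[c["fx"],0,c["cx"]],[0,c["fy"],c["cy"]],[0,0,1.]])
def cloud(c):
    h,w=c["range_z"].shape
    u,v=np.meshgrid(np.arange(w),np.arange(h))
    p=cv2.undistortPoints(np.stack([u,v],-1).reshape(-1,1,2).astype(float),K(c),np.array(c["dist_coeffs"])).reshape(h,w,2)
    z=c["range_z"]; P=np.stack([p[...,0]*z,p[...,1]*z,z],-1)
    T=c["cam_to_world"]; return P@T[:3,:3].T+T[:3,3]
def ray(c,uv,z):
    p=cv2.undistortPoints(np.array(uv,float).reshape(-1,1,2),K(c),np.array(c["dist_coeffs"])).reshape(-1,2)
    T=c["cam_to_world"]; d=np.c_[p,np.ones(len(p))]@T[:3,:3].T
    return T[:3,3]+d*((z-T[2,3])/d[:,2])[:,None]
def proj(c,P):
    T=np.linalg.inv(c["cam_to_world"]); r,_=cv2.Rodrigues(T[:3,:3])
    return cv2.projectPoints(np.array(P,float).reshape(-1,1,3),r,T[:3,3],K(c),np.array(c["dist_coeffs"]))[0].reshape(-1,2)
E
python3 - <<'E'
from h import *
c=pickle.load(open("top0.pkl","rb")); W=cloud(c)
print("posts",ray(c,[(271,175),(315,152),(366,212),(345,268),(285,276),(249,230)],.071).round(4))
for n,uv in dict(t=(285,239),a=(290,200),b=(330,204),q=(325,244)).items():
    u,v=uv; p=W[v-10:v+11,u-10:u+11].reshape(-1,3); print(n,np.sort(p[:,2])[-5:].round(4), ray(c,[uv],.055).round(4))
z=W[...,2]; m=(z>.03)&(z<.045); sub=np.zeros_like(m); sub[150:295,235:380]=1; m&=sub
P=W[m]; 
e=cv2.fitEllipse(cv2.convexHull(np.argwhere(m)[:,::-1].astype(np.int32))); print(e)
# disc circle fit from boundary
hull=cv2.convexHull((P[:,:2]*1e5).astype(np.int32)).reshape(-1,2)/1e5; print(cv2.minEnclosingCircle((hull*1).astype(np.float32)))
for n,(a,s) in dict(top=((200,120,220,180),4),side=((220,190,160,120),5)).items():
    im=cv2.imread(f"pics/{n}0.png"); x,y,w,h=a; s=min(800//w,600//h); cv2.imwrite(f"pics/{n}0c.png",cv2.resize(im[y:y+h,x:x+w],None,fx=s,fy=s,interpolation=2)); print(n,x,y,s)
E
```

```text
posts [[ 0.6476  0.1013  0.071 ]
 [ 0.6948  0.0067  0.071 ]
 [ 0.5638 -0.098   0.071 ]
 [ 0.4469 -0.0507  0.071 ]
 [ 0.433   0.0753  0.071 ]
 [ 0.5315  0.1496  0.071 ]]
t [0.0957 0.0961 0.0964 0.0996 1.37  ] [[0.5118 0.0749 0.055 ]]
a [0.0637 0.0643 0.0654 1.37   1.37  ] [[0.5952 0.0627 0.055 ]]
b [0.0751 1.37   1.37   1.37   1.37  ] [[ 0.5845 -0.0226  0.055 ]]
q [0.0637 0.0642 0.0649 0.0667 1.37  ] [[ 0.4992 -0.01    0.055 ]]
((307.3061218261719, 222.58853149414062), (123.01127624511719, 123.64469146728516), 58.21455383300781)
((0.5491178631782532, 0.027411654591560364), 0.13494345545768738)
top 200 120 3
side 220 190 5
```

View pics/top0c.png

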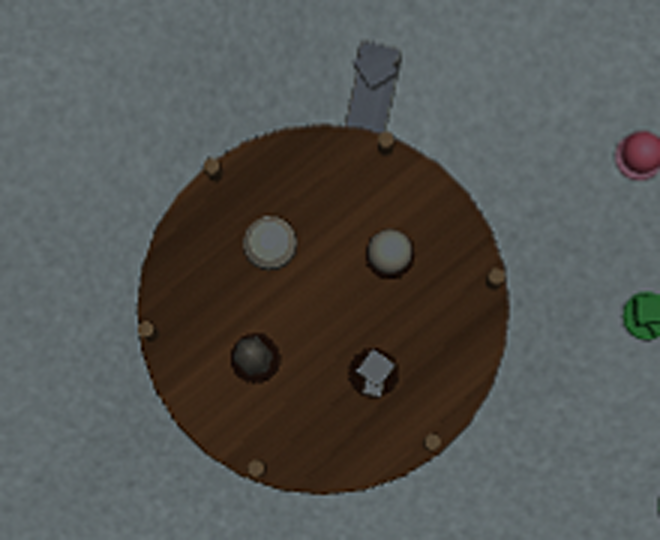

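View pics/side0c.png

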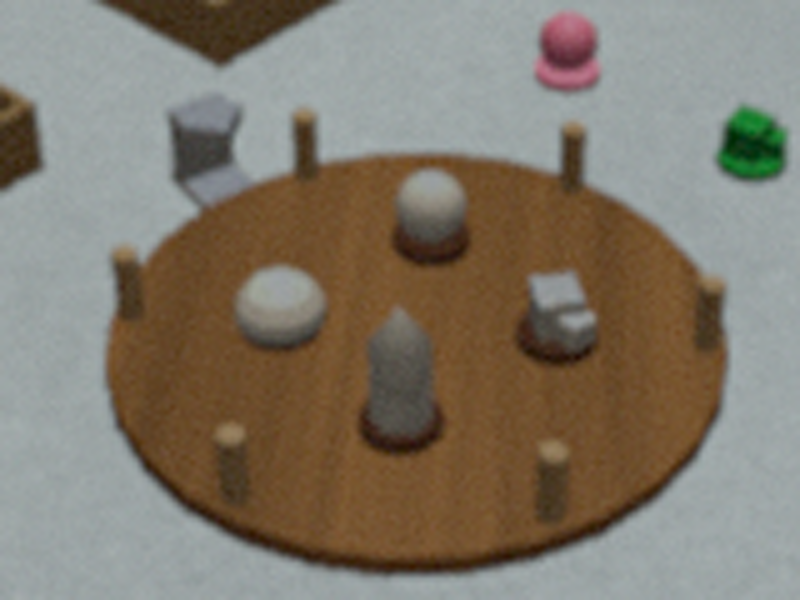

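The tower is at top pixel (285,239): side crop (400,380), tallest (~0.097 m) and pointed. The ball is at (330,204), the dome at (290,200) and the cubes at (325,244). The pink and green items off the disc are decoys. The pointer tip is at (325.7,149.3).

Run:
```python
from h import *
from scipy.optimize import least_squares
c=pickle.load(open("top0.pkl","rb")); s=pickle.load(open("side0.pkl","rb"))
pt=[(271,175.3),(328.7,167.3),(365.7,212),(344.3,267),(285.3,275.7),(249,229.3)]
P=ray(c,pt,.071)[:,:2]
f=lambda q:(np.array([[q[0]+.125*np.cos(q[2]-i*np.pi/3),q[1]+.125*np.sin(q[2]-i*np.pi/3)] for i in range(6)])-P).ravel()
r=least_squares(f,[.549,.027,.7]); C=r.x[:2]; print(C,np.degrees(r.x[2]),r.fun.round(4))
ang=lambda p:np.degrees(np.arctan2(p[1]-C[1],p[0]-C[0]))
print("posts ang",[round(ang(p),1) for p in P])
tip=ray(c,[(325.7,149.3)],.046)[0]; print("tip",tip,ang(tip),np.hypot(*(tip[:2]-C)))
# side cross-check
sp=[(220+x/5,190+y/5) for x,y in[(305,113),(573,126),(710,284),(553,450),(230,432),(126,250)]]
S=ray(s,sp,.071)[:,:2]; print(S.mean(0))
st=ray(s,[(220+400/5,190+310/5)],.097); print("tower apex side",st,ang(st[0]),np.hypot(*(st[0,:2]-C)))
tt=ray(c,[(285,239)],.065); print("tower top",tt,ang(tt[0]),np.hypot(*(tt[0,:2]-C)))
W=cloud(c);z=W[...,2]
m=(np.hypot(W[...,0]-tt[0,0],W[...,1]-tt[0,1])<.03)&(z>.06)&(z<.1); print(W[m].mean(0), m.sum())
for n,uv in dict(dome=(290,200),ball=(330,204),cub=(325,244)).items(): p=ray(c,[uv],.055)[0]; print(n,ang(p),np.hypot(*(p[:2]-C)))
```

```text
[0.54790437 0.02621589] 37.13795719868437 [ 0.0006  0.0004  0.002  -0.0007 -0.0003 -0.0005 -0.0008  0.     -0.0009
  0.0001 -0.0006  0.0006]
posts ang [np.float64(37.1), np.float64(-22.9), np.float64(-82.7), np.float64(-142.6), np.float64(157.0), np.float64(96.9)]
tip [ 0.70556149 -0.01625138  0.046     ] -15.075643770681527 0.16327656570535895
[0.54780695 0.02867392]
tower apex side [[0.51204661 0.0771743  0.097     ]] 125.13278724467241 0.06231002346727236
tower top [[0.51112249 0.07426414 0.065     ]] 127.43476594895549 0.06051066882626251
[0.51231052 0.07582435 0.08440173] 107
dome 37.64266266650598 0.05977178910690531
ball -53.1249539454751 0.06105220737095596
cub -143.3884191674924 0.060665078523807266
```

The tower sits at about 127° about the axis and the pointer at about -15°, so the disc needs about 142° clockwise. I'll push the post at 97° with the closed fingers along the arc, moving into place high up first.

Request:
step_arm --motion '[[[0,0,3,4,12,0,60],[0,0,8,12,34,0,30],[0,0,15,22,62,0,0],[0,0,22,32,92,0,0],[0,0,29,43,122,0,0],[0,0,36,54,152,0,0],[0,0,43,65,182,0,0],[0,0,50,76,212,0,0],[0,0,57,87,242,0,0],[0,0,64,98,272,0,0],[0,0,71,109,302,0,0],[0,0,78,120,332,0,0]]]'

```text
time_s: 1.1
position: [0.3622, -0.2426, 0.4046]
tcp_rot: [[-0.0, -0.193, 0.981], [0.0, 0.981, 0.193], [-1.0, 0.001, -0.0]]
force: [0.4, -0.2, -0.8]
opening: 0.171
```

Request:
step_arm --motion '[[[0,0,7,11,30,0,0],[0,0,14,22,60,0,0],[0,0,21,33,90,0,0],[0,0,28,44,120,0,0],[0,0,35,55,150,0,0],[0,0,42,66,180,0,0],[0,0,49,77,210,0,0],[0,0,56,88,240,0,0],[0,0,63,99,270,0,0],[0,0,70,110,300,0,0],[0,0,77,120,330,0,0],[0,0,83,129,355,0,0]]]'

```text
time_s: 2.1
position: [0.4913, 0.1129, 0.4045]
tcp_rot: [[-0.0, -0.997, -0.073], [0.0, -0.073, 0.997], [-1.0, 0.0, 0.0]]
force: [0.2, -0.8, 1.0]
opening: 0.008
```

Run:
```python
from rig import bot
import numpy as np
s=bot.read_state();R=s["tcp_rot"];print(s["time_s"],s["position"],s["force"],s["opening"],s["joint_positions"],np.degrees(np.arctan2(R[1,2],R[0,2])),R[:,0])
```

```text
2.1 [0.49128121 0.11293132 0.40450212] [ 0.23116053 -0.81553101  1.04226131] 0.007880639438382568 [ 2.20876236e-01  2.09726716e+01  9.91937057e+01  1.96633236e-02
  5.98619322e+01 -9.39652473e+01] 94.17624222773384 [-4.95207716e-04  2.94889826e-04 -9.99999834e-01]
```

Request:
step_arm --motion '[[[0,0,6,4,14,-5,0],[0,0,12,7,27,-25,0],[0,0,18,9,33,-50,0],[0,0,18,9,33,-75,0],[0,0,18,9,33,-100,0],[0,0,18,9,33,-122,0],[0,0,18,9,33,-140,0],[0,0,18,9,33,-154,0],[0,0,18,9,33,-164,0],[0,0,18,9,33,-171,0],[0,0,18,9,33,-175,0],[0,0,18,9,33,-175,0]]]'

```text
time_s: 3.1
position: [0.5001, 0.1438, 0.2293]
tcp_rot: [[-0.001, -0.929, -0.371], [-0.0, -0.371, 0.929], [-1.0, 0.001, 0.0]]
force: [0.1, 0.6, 0.4]
opening: 0.007
```

```bash
python3 - <<'E'
from rig import bot
import cv2,numpy as np,pickle
s=bot.read_state();R=s["tcp_rot"];print(s["time_s"],s["position"],s["force"],np.degrees(np.arctan2(R[1,2],R[0,2])))
c=bot.capture("side"); pickle.dump(c,open("side1.pkl","wb"))
cv2.imwrite("pics/side1.png",cv2.resize(c["frame"][130:330,170:430,::-1],None,fx=3,fy=3))
E
cat > plan.py <<'E'
import numpy as np,sys
# plan(phi0,phis,pose): rows relative to phi0
C=np.array([.548,.0265])
def rows(phi0,dphis,r=.127):
    p=lambda f:np.array([np.cos(np.radians(f)),np.sin(np.radians(f))])*r*1000
    return [[d]+list((p(phi0+d)-p(phi0)).round(1)) for d in dphis]
if __name__=="__main__":
    phi=float(sys.argv[1]); st=[float(x) for x in sys.argv[2].split(",")]
    for k in sys.argv[3:]:
        pass
    for r in rows(phi,np.cumsum(st)): print(r)
E
python3 plan.py 112 -.4,-.8,-1,-1,-1,-1,-1,-1,-1.2,-1.4,-1.6,-1.6
```

```text
3.1 [0.50009578 0.14379678 0.22925296] [0.13418233 0.62033777 0.35262879] 111.7894560426287
[np.float64(-0.4), np.float64(0.8), np.float64(0.3)]
[np.float64(-1.2000000000000002), np.float64(2.5), np.float64(1.0)]
[np.float64(-2.2), np.float64(4.6), np.float64(1.7)]
[np.float64(-3.2), np.float64(6.6), np.float64(2.5)]
[np.float64(-4.2), np.float64(8.8), np.float64(3.2)]
[np.float64(-5.2), np.float64(10.9), np.float64(3.8)]
[np.float64(-6.2), np.float64(13.0), np.float64(4.4)]
[np.float64(-7.2), np.float64(15.1), np.float64(5.0)]
[np.float64(-8.4), np.float64(17.7), np.float64(5.7)]
[np.float64(-9.8), np.float64(20.7), np.float64(6.4)]
[np.float64(-11.4), np.float64(24.2), np.float64(7.1)]
[np.float64(-13.0), np.float64(27.7), np.float64(7.7)]
```

View pics/side1.png

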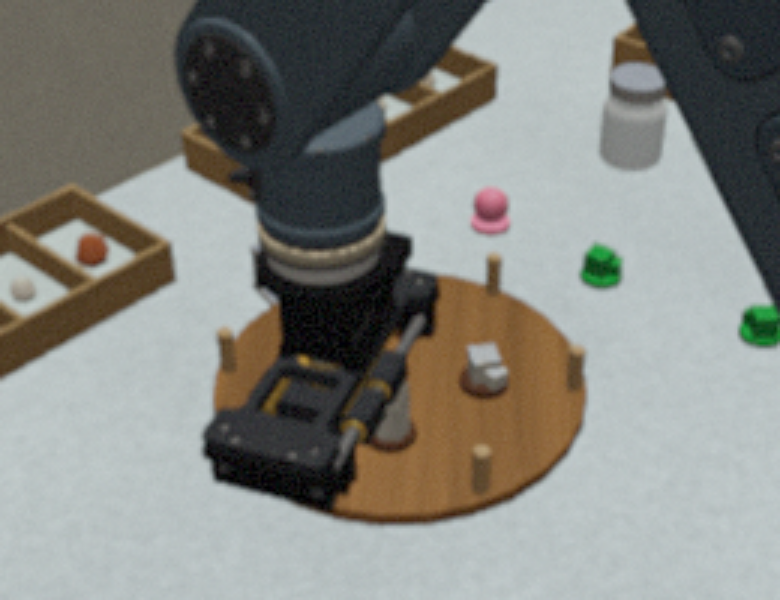

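The side crop shows the fingers down beside the left post. The gripper body is above the tower and not touching it. I'll raise 5 mm for margin and start the arc slowly.

Request:
step_arm --motion '[[[0,0,-0.4,0.8,0.3,2,0],[0,0,-1.2,2.5,1,4,0],[0,0,-2.2,4.6,1.7,5,0],[0,0,-3.2,6.6,2.5,5,0],[0,0,-4.2,8.8,3.2,5,0],[0,0,-5.2,10.9,3.8,5,0],[0,0,-6.2,13,4.4,5,0],[0,0,-7.2,15.1,5,5,0],[0,0,-8.4,17.7,5.7,5,0],[0,0,-9.8,20.7,6.4,5,0],[0,0,-11.4,24.2,7.1,5,0],[0,0,-13,27.7,7.7,5,0]]]'

```text
time_s: 4.15
position: [0.5275, 0.1516, 0.2345]
tcp_rot: [[-0.002, -0.989, -0.15], [-0.0, -0.15, 0.989], [-1.0, 0.002, 0.0]]
force: [-1.1, 0.8, 0.8]
opening: 0.006
```

```bash
python3 plan.py 99 -1.6,-1.6,-1.6,-1.6,-1.6,-1.6,-1.6,-1.6,-1.6,-1.6,-1.6,-1.6; for a in 79.8 60.6 41.4 22.2 3; do echo $a;  python3 plan.py $a -1.6,-1.6,-1.6,-1.6,-1.6,-1.6,-1.6,-1.6,-1.6,-1.6,-1.6,-1.6|sed 's/np.float64//g;s/[()]//g'; done
```

```text
[np.float64(-1.6), np.float64(3.5), np.float64(0.5)]
[np.float64(-3.2), np.float64(7.0), np.float64(0.9)]
[np.float64(-4.800000000000001), np.float64(10.6), np.float64(1.2)]
[np.float64(-6.4), np.float64(14.1), np.float64(1.4)]
[np.float64(-8.0), np.float64(17.7), np.float64(1.5)]
[np.float64(-9.6), np.float64(21.2), np.float64(1.6)]
[np.float64(-11.2), np.float64(24.7), np.float64(1.5)]
[np.float64(-12.799999999999999), np.float64(28.3), np.float64(1.3)]
[np.float64(-14.399999999999999), np.float64(31.8), np.float64(1.0)]
[np.float64(-15.999999999999998), np.float64(35.3), np.float64(0.6)]
[np.float64(-17.599999999999998), np.float64(38.9), np.float64(0.1)]
[np.float64(-19.2), np.float64(42.4), np.float64(-0.4)]
79.8
[-1.6, 3.5, -0.7]
[-3.2, 6.9, -1.5]
[-4.800000000000001, 10.4, -2.3]
[-6.4, 13.8, -3.3]
[-8.0, 17.2, -4.3]
[-9.6, 20.5, -5.5]
[-11.2, 23.8, -6.7]
[-12.799999999999999, 27.1, -8.1]
[-14.399999999999999, 30.4, -9.5]
[-15.999999999999998, 33.6, -11.0]
[-17.599999999999998, 36.7, -12.7]
[-19.2, 39.9, -14.3]
60.6
[-1.6, 3.1, -1.8]
[-3.2, 6.1, -3.7]
[-4.800000000000001, 9.0, 
[... 479 characters left out ...]
9999999998, 19.5, -29.5]
[-17.599999999999998, 20.9, -32.7]
[-19.2, 22.3, -36.0]
22.2
[-1.6, 1.3, -3.3]
[-3.2, 2.5, -6.6]
[-4.800000000000001, 3.6, -10.0]
[-6.4, 4.6, -13.4]
[-8.0, 5.5, -16.8]
[-9.6, 6.4, -20.3]
[-11.2, 7.1, -23.8]
[-12.799999999999999, 7.7, -27.2]
[-14.399999999999999, 8.2, -30.7]
[-15.999999999999998, 8.7, -34.3]
[-17.599999999999998, 9.0, -37.8]
[-19.2, 9.2, -41.3]
3
[-1.6, 0.1, -3.5]
[-3.2, 0.2, -7.1]
[-4.800000000000001, 0.1, -10.6]
[-6.4, -0.0, -14.2]
[-8.0, -0.3, -17.7]
[-9.6, -0.7, -21.2]
[-11.2, -1.1, -24.8]
[-12.799999999999999, -1.7, -28.3]
[-14.399999999999999, -2.3, -31.7]
[-15.999999999999998, -3.1, -35.2]
[-17.599999999999998, -3.9, -38.7]
[-19.2, -4.9, -42.1]
```

Request:
step_arm --motion '[[[0,0,-1.6,3.5,0.5,0,0],[0,0,-3.2,7,0.9,0,0],[0,0,-4.8,10.6,1.2,0,0],[0,0,-6.4,14.1,1.4,0,0],[0,0,-8,17.7,1.5,0,0],[0,0,-9.6,21.2,1.6,0,0],[0,0,-11.2,24.7,1.5,0,0],[0,0,-12.8,28.3,1.3,0,0],[0,0,-14.4,31.8,1,0,0],[0,0,-16,35.3,0.6,0,0],[0,0,-17.6,38.9,0.1,0,0],[0,0,-19.2,42.4,-0.4,0,0]]]'

```text
time_s: 5.15
position: [0.57, 0.1514, 0.2344]
tcp_rot: [[-0.002, -0.983, 0.183], [0.0, 0.183, 0.983], [-1.0, 0.002, -0.0]]
force: [-1.6, -0.1, 0.4]
opening: 0.005
```

Request:
step_arm --motion '[[[0,0,-1.6,3.5,-0.7,0,0],[0,0,-3.2,6.9,-1.5,0,0],[0,0,-4.8,10.4,-2.3,0,0],[0,0,-6.4,13.8,-3.3,0,0],[0,0,-8,17.2,-4.3,0,0],[0,0,-9.6,20.5,-5.5,0,0],[0,0,-11.2,23.8,-6.7,0,0],[0,0,-12.8,27.1,-8.1,0,0],[0,0,-14.4,30.4,-9.5,0,0],[0,0,-16,33.6,-11,0,0],[0,0,-17.6,36.7,-12.7,0,0],[0,0,-19.2,39.9,-14.3,0,0]]]'

```text
time_s: 6.15
position: [0.61, 0.137, 0.2344]
tcp_rot: [[-0.001, -0.868, 0.496], [0.0, 0.496, 0.868], [-1.0, 0.001, -0.0]]
force: [-0.2, 0.6, 0.3]
opening: 0.002
```

Run:
```python
from rig import bot
import cv2,numpy as np,pickle
s=bot.read_state();R=s["tcp_rot"];print(s["time_s"],s["position"],s["force"],np.degrees(np.arctan2(R[1,2],R[0,2])))
c=bot.capture("side"); 
cv2.imwrite("pics/side2.png",cv2.resize(c["frame"][130:330,170:430,::-1],None,fx=3,fy=3))
```

```text
6.15 [0.61002991 0.13696858 0.23440424] [-0.20285848  0.63048861  0.30708418] 60.246478484732876
```

View pics/side2.png

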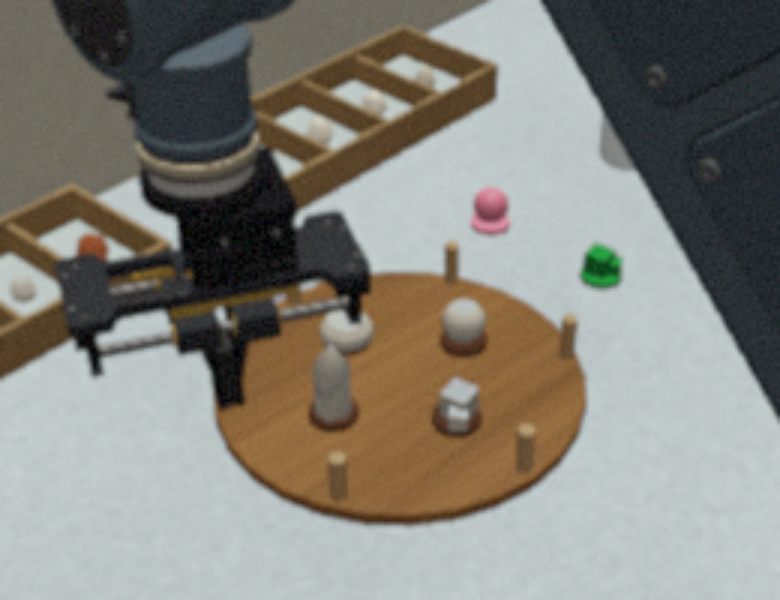

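The disc has turned clockwise with the fingers behind the post, and all four stones are still standing. I'll continue.

Request:
step_arm --motion '[[[0,0,-1.6,3.1,-1.8,0,0],[0,0,-3.2,6.1,-3.7,0,0],[0,0,-4.8,9,-5.6,0,0],[0,0,-6.4,11.9,-7.6,0,0],[0,0,-8,14.8,-9.8,0,0],[0,0,-9.6,17.6,-11.9,0,0],[0,0,-11.2,20.3,-14.2,0,0],[0,0,-12.8,23,-16.6,0,0],[0,0,-14.4,25.6,-19,0,0],[0,0,-16,28.1,-21.5,0,0],[0,0,-17.6,30.5,-24,0,0],[0,0,-19.2,32.9,-26.7,0,0]]]'

```text
time_s: 7.2
position: [0.6432, 0.1098, 0.2348]
tcp_rot: [[-0.0, -0.656, 0.754], [-0.0, 0.754, 0.656], [-1.0, 0.0, -0.0]]
force: [-1.6, 0.4, -1.3]
opening: 0.004
```

Request:
step_arm --motion '[[[0,0,-1.6,2.3,-2.7,0,0],[0,0,-3.2,4.5,-5.4,0,0],[0,0,-4.8,6.7,-8.3,0,0],[0,0,-6.4,8.8,-11.1,0,0],[0,0,-8,10.8,-14.1,0,0],[0,0,-9.6,12.7,-17.1,0,0],[0,0,-11.2,14.5,-20.1,0,0],[0,0,-12.8,16.2,-23.2,0,0],[0,0,-14.4,17.9,-26.3,0,0],[0,0,-16,19.5,-29.5,0,0],[0,0,-17.6,20.9,-32.7,0,0],[0,0,-19.2,22.3,-36,0,0]]]'

```text
time_s: 8.2
position: [0.6655, 0.0738, 0.2348]
tcp_rot: [[0.0, -0.372, 0.928], [0.0, 0.928, 0.372], [-1.0, 0.0, 0.0]]
force: [-0.9, 0.2, 0.4]
opening: 0.006
```

Request:
step_arm --motion '[[[0,0,-1.6,1.3,-3.3,0,0],[0,0,-3.2,2.5,-6.6,0,0],[0,0,-4.8,3.6,-10,0,0],[0,0,-6.4,4.6,-13.4,0,0],[0,0,-8,5.5,-16.8,0,0],[0,0,-9.6,6.4,-20.3,0,0],[0,0,-11.2,7.1,-23.8,0,0],[0,0,-12.8,7.7,-27.2,0,0],[0,0,-14.4,8.2,-30.7,0,0],[0,0,-16,8.7,-34.3,0,0],[0,0,-17.6,9,-37.8,0,0],[0,0,-19.2,9.2,-41.3,0,0]]]'

```text
time_s: 9.2
position: [0.6745, 0.0325, 0.2347]
tcp_rot: [[-0.0, -0.046, 0.999], [0.0, 0.999, 0.046], [-1.0, 0.0, -0.0]]
force: [-1.9, 2.2, 1.2]
opening: 0.004
```

Request:
step_arm --motion '[[[0,0,-1.6,0.1,-3.5,0,0],[0,0,-3.2,0.2,-7.1,0,0],[0,0,-4.8,0.1,-10.6,0,0],[0,0,-6.4,0,-14.2,0,0],[0,0,-8,-0.3,-17.7,0,0],[0,0,-9.6,-0.7,-21.2,0,0],[0,0,-11.2,-1.1,-24.8,0,0],[0,0,-12.8,-1.7,-28.3,0,0],[0,0,-14.4,-2.3,-31.7,0,0],[0,0,-16,-3.1,-35.2,0,0],[0,0,-17.6,-3.9,-38.7,0,0],[0,0,-19.2,-4.9,-42.1,0,0]]]'

```text
time_s: 10.2
position: [0.6692, -0.0094, 0.2346]
tcp_rot: [[-0.001, 0.285, 0.958], [0.0, 0.958, -0.285], [-1.0, 0.0, -0.001]]
force: [-3.5, 2.2, 0.8]
opening: 0.005
```

```bash
python3 - <<'E'
from rig import bot
import cv2,numpy as np,pickle
s=bot.read_state();R=s["tcp_rot"];p=s["position"];print(s["time_s"],p,s["force"],np.degrees(np.arctan2(R[1,2],R[0,2])),np.degrees(np.arctan2(p[1]-.0265,p[0]-.548)),s["joint_positions"])
for n in("side","top"):
    c=bot.capture(n);pickle.dump(c,open(f"{n}3.pkl","wb")) 
    y,x=(130,170) if n=="side" else (120,200)
    cv2.imwrite(f"pics/{n}3.png",cv2.resize(c["frame"][y:y+200,x:x+260,::-1],None,fx=3,fy=3))
E
python3 plan.py -16.2 -1.6,-1.6,-1.5,-1.3,-1,-.7,-.5,-.3,-.1
```

```text
10.2 [ 0.66924783 -0.00941407  0.23458576] [-3.50660008  2.19291831  0.76159014] -16.570894411200747 -16.499491213326476 [-1.03545002e+01  4.54324075e+01  8.20694894e+01  1.66923465e-02
  5.25677532e+01  6.20624368e+00]
[np.float64(-1.6), np.float64(-1.0), np.float64(-3.4)]
[np.float64(-3.2), np.float64(-2.2), np.float64(-6.8)]
[np.float64(-4.7), np.float64(-3.3), np.float64(-9.9)]
[np.float64(-6.0), np.float64(-4.4), np.float64(-12.6)]
[np.float64(-7.0), np.float64(-5.2), np.float64(-14.6)]
[np.float64(-7.7), np.float64(-5.8), np.float64(-16.0)]
[np.float64(-8.2), np.float64(-6.3), np.float64(-17.0)]
[np.float64(-8.5), np.float64(-6.6), np.float64(-17.6)]
[np.float64(-8.6), np.float64(-6.7), np.float64(-17.8)]
```

View pics/side3.png

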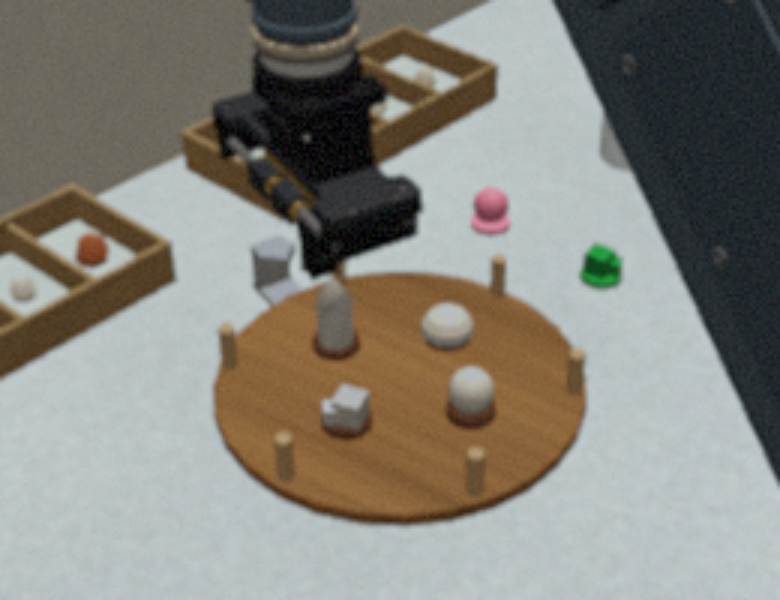

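View pics/top3.png

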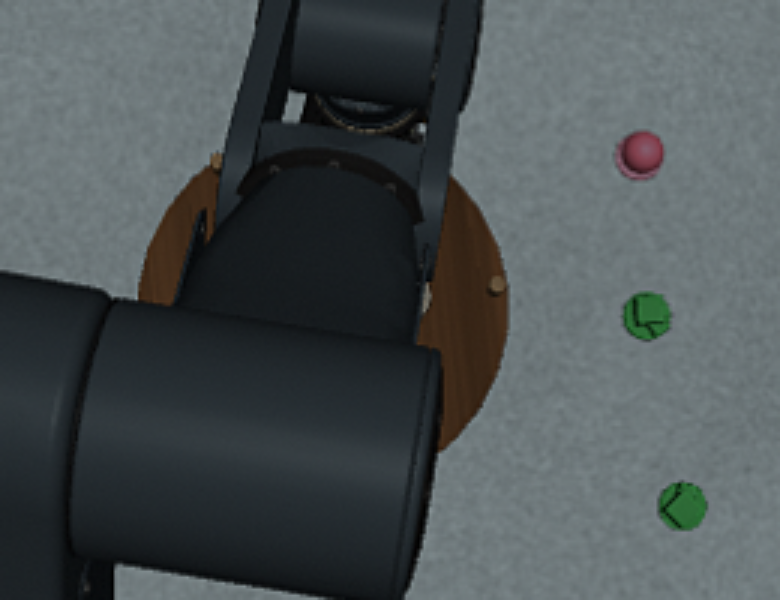

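```bash
cat > sidefit.py <<'E'
from h import *
from scipy.optimize import least_squares
def fit(c,px,z=.071,free=True):
    P=ray(c,px,z)[:,:2]
    C0=P.mean(0)
    def f(q):
        a=np.arctan2(P[:,1]-q[1],P[:,0]-q[0]); k=np.round((a-q[2])/(np.pi/3))*np.pi/3+q[2]
        return (np.c_[q[0]+.125*np.cos(k),q[1]+.125*np.sin(k)]-P).ravel()
    best=min((least_squares(f,[.548,.0275,t]) for t in np.radians([-20,0,20])),key=lambda r:r.cost)
    return best.x[:2],np.degrees(best.x[2])%60,best.fun.std()
E
python3 - <<'E'
from sidefit import *
s0=pickle.load(open("side0.pkl","rb"))
print(fit(s0,[(220+x/5,190+y/5) for x,y in[(305,113),(573,126),(710,284),(553,450),(230,432),(126,250)]]))
s=pickle.load(open("side3.pkl","rb"))
C,a,e=fit(s,[(170+x/3,130+y/3) for x,y in[(228,329),(285,436),(476,453),(576,353),(498,260)]]); print(C,a,e)
tw=ray(s,[(170+334/3,130+279/3)],.097)[0]; d=tw[:2]-C; print("tower",np.degrees(np.arctan2(d[1],d[0])),np.hypot(*d))
E
```

```text
(array([0.54780695, 0.02867392]), np.float64(37.009166424748194), np.float64(0.0006767359681452452))
[0.54687253 0.02934185] 35.37322401443649 0.0013559558460040477
tower 3.3168061911723203 0.06078101322809835
```

About 20° remains. I'll push 17° more, decelerating, then lift away and measure with a clear view.

```bash
python3 plan.py -16.2 -1.6,-1.8,-1.8,-1.8,-1.8,-1.8,-1.8,-1.6,-1.3,-.9,-.5,-.3 |sed 's/np.float64//g;s/[()]//g';python3 plan.py -33.2 1,2,3|sed 's/np.float64//g;s/[()]//g'
```

```text
[-1.6, -1.0, -3.4]
[-3.4000000000000004, -2.3, -7.2]
[-5.2, -3.7, -10.9]
[-7.0, -5.2, -14.6]
[-8.8, -6.9, -18.2]
[-10.600000000000001, -8.6, -21.8]
[-12.400000000000002, -10.5, -25.4]
[-14.000000000000002, -12.2, -28.5]
[-15.300000000000002, -13.7, -30.9]
[-16.200000000000003, -14.7, -32.6]
[-16.700000000000003, -15.3, -33.6]
[-17.000000000000004, -15.7, -34.1]
[1.0, 1.2, 1.9]
[3.0, 3.5, 5.7]
[6.0, 6.7, 11.5]
```

Request:
step_arm --motion '[[[0,0,-1.6,-1,-3.4,0,0],[0,0,-3.4,-2.3,-7.2,0,0],[0,0,-5.2,-3.7,-10.9,0,0],[0,0,-7,-5.2,-14.6,0,0],[0,0,-8.8,-6.9,-18.2,0,0],[0,0,-10.6,-8.6,-21.8,0,0],[0,0,-12.4,-10.5,-25.4,0,0],[0,0,-14,-12.2,-28.5,0,0],[0,0,-15.3,-13.7,-30.9,0,0],[0,0,-16.2,-14.7,-32.6,0,0],[0,0,-16.7,-15.3,-33.6,0,0],[0,0,-17,-15.7,-34.1,0,0]]]'

```text
time_s: 11.3
position: [0.6545, -0.0439, 0.2351]
tcp_rot: [[0.002, 0.551, 0.834], [-0.001, 0.834, -0.551], [-1.0, 0.001, 0.002]]
force: [1.4, -0.6, 0.1]
opening: 0.007
```

Request:
step_arm --motion '[[[0,0,0,0,0,0,0],[0,0,1,1.2,1.9,0,0],[0,0,3,3.5,5.7,0,0],[0,0,6,6.7,11.5,0,0],[0,0,6,6.7,11.5,8,0],[0,0,6,6.7,11.5,25,0],[0,0,6,6.7,11.5,48,0],[0,0,6,6.7,11.5,72,0],[0,0,6,6.7,11.5,96,0],[0,0,6,6.7,11.5,115,0],[0,0,6,6.7,11.5,126,0],[0,0,6,6.7,11.5,130,0]]]'

```text
time_s: 12.3
position: [0.661, -0.032, 0.3676]
tcp_rot: [[0.004, 0.461, 0.888], [-0.001, 0.888, -0.461], [-1.0, 0.001, 0.004]]
force: [-0.0, 0.4, -0.3]
opening: 0.008
```

Request:
step_arm --motion '[[[0,0,0,-5,-10,0,0],[0,0,0,-19,-34,0,0],[0,0,0,-38,-68,0,0],[0,0,0,-57,-102,0,0],[0,0,0,-76,-136,0,0],[0,0,0,-95,-170,0,0],[0,0,0,-114,-204,0,0],[0,0,0,-133,-238,0,0],[0,0,0,-152,-272,0,0],[0,0,0,-171,-306,0,0],[0,0,0,-190,-335,0,0],[0,0,0,-200,-350,0,0]]]'

```text
time_s: 13.3
position: [0.4574, -0.3854, 0.3629]
tcp_rot: [[-0.003, 0.463, 0.886], [0.001, 0.886, -0.463], [-1.0, -0.001, -0.003]]
force: [0.2, 0.6, 0.0]
opening: 0.005
```

Run:
```python
from rig import bot
import cv2,numpy as np,pickle
for n in("top","side"):
    c=bot.capture(n);pickle.dump(c,open(f"{n}4.pkl","wb")) 
    y,x=(190,220) if n=="side" else (135,240)
    cv2.imwrite(f"pics/{n}4.png",cv2.resize(c["frame"][y:y+(120 if n=="side" else 150),x:x+(160 if n=="side" else 140),::-1],None,fx=5 if n=="side" else 4,fy=5 if n=="side" else 4,interpolation=2))
    cv2.imwrite(f"pics/{n}4f.png",c["frame"][:,:,::-1])
s=bot.read_state();print(s["time_s"],s["position"],s["force"])
```

```text
13.4 [ 0.45782522 -0.38492733  0.36296299] [ 0.79526241  0.32592339 -0.41918863]
```

View pics/top4.png

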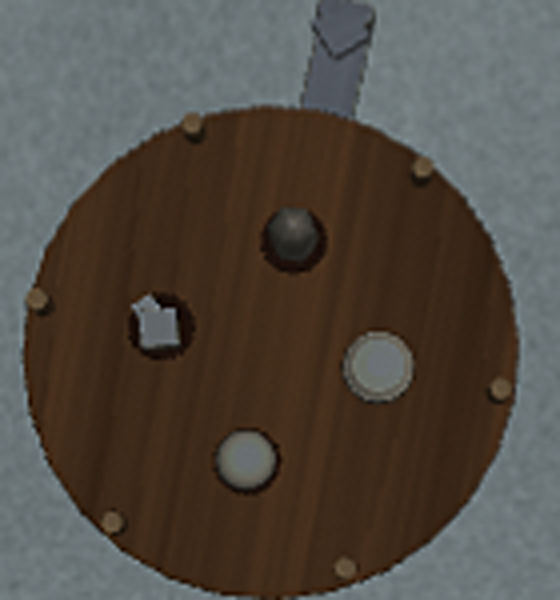

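View pics/side4.png

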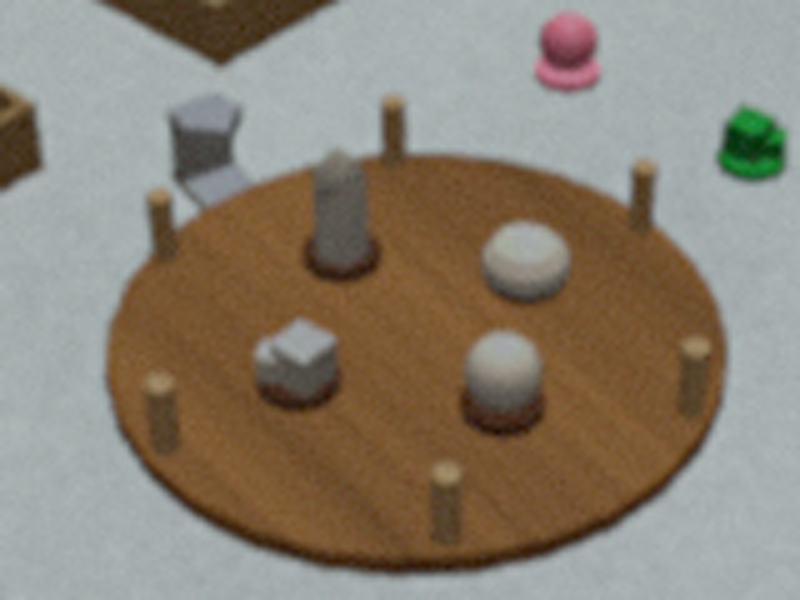

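Run:
```python
from sidefit import *
import cv2
t=pickle.load(open("top4.pkl","rb")); s=pickle.load(open("side4.pkl","rb"))
g=lambda L,x,y,k:[((a+.5)/k-.5+x,(b+.5)/k-.5+y) for a,b in L]
ang=lambda p,C:(np.degrees(np.arctan2(p[1]-C[1],p[0]-C[0])).round(2),np.hypot(*(p[:2]-C)).round(4))
for n,c,posts,pl,ap,tip in (("top",t,g([(194,124),(424,167),(502,387),(346,567),(113,520),(38,298)],240,135,4),g([(294,239)],240,135,4),g([(297,228)],240,135,4),g([(340,58)],240,135,4)),
 ("side",s,g([(160,192),(393,100),(644,164),(696,342),(447,468),(159,377)],220,190,5),g([(342,254)],220,190,5),g([(339,152)],220,190,5),g([(210,120)],220,190,5))):
    C,a,e=fit(c,posts); print(n,C,a,e)
    print(" plinth",ang(ray(c,pl,.041)[0],C)," apex",ang(ray(c,ap,.097)[0],C)," tip",ang(ray(c,tip,.046)[0],C))
# pointer line by depth/colour: points with z in .04-.05 around tip
W=cloud(t);z=W[...,2];m=(np.hypot(W[...,0]-.73,W[...,1]+.02)<.05)
q=W[m&(z>.036)&(z<.056)]; print(len(q),q.mean(0))
C=fit(t,g([(194,124),(424,167),(502,387),(346,567),(113,520),(38,298)],240,135,4))[0]
print("upright centroid",ang(q.mean(0),C))
# reprojection overlay: ideal pointer line
im=t["frame"][120:290,235:385,::-1]; im=cv2.resize(im,None,fx=3.5,fy=3.5,interpolation=2)
```

```text
top [0.54901942 0.02689581] 17.62236504273941 0.000568465448352113
 plinth (np.float64(-12.99), np.float64(0.0607))  apex (np.float64(-16.11), np.float64(0.0591))  tip (np.float64(-14.58), np.float64(0.1622))
side [0.55003799 0.02723542] 17.64377736919829 0.0006947510712848606
 plinth (np.float64(-10.69), np.float64(0.0566))  apex (np.float64(-11.15), np.float64(0.0566))  tip (np.float64(-12.67), np.float64(0.1742))
167 [ 0.72534396 -0.01588236  0.0441152 ]
upright centroid (np.float64(-13.64), np.float64(0.1814))
```

```bash
cat > ov.py <<'E'
from sidefit import *
import sys
def ov(c,C,tw,pa,roi,k,out,shift=(0,0)):
    x,y,w,h=roi
    im=cv2.resize(c["frame"][y:y+h,x:x+w,::-1],None,fx=k,fy=k,interpolation=2)
    im=np.clip(im.astype(float)*1.6,0,255).astype(np.uint8)
    def d(P,col,cl=False):
        p=proj(c,P); p=((p-[x,y]+.5)*k-.5)
        cv2.polylines(im,[np.round(p*8).astype(np.int32)],cl,col,1,cv2.LINE_AA,3)
    pol=lambda a,r,z:[C[0]+r*np.cos(np.radians(a)),C[1]+r*np.sin(np.radians(a)),z]
    T=np.array(pol(tw,.060,0)); th=np.radians(np.arange(0,360,10))
    circ=lambda r,z:np.c_[T[0]+r*np.cos(th),T[1]+r*np.sin(th),0*th+z]
    d(circ(.018,.041),(0,255,0),True); d(circ(.018,.035),(0,160,0),True)
    d([[T[0],T[1],.041],[T[0],T[1],.097]],(0,255,255))
    n=np.array([-np.sin(np.radians(pa)),np.cos(np.radians(pa)),0])
    A=np.array(pol(pa,.162,.046));B=np.array(pol(pa,.196,.046))
    d([A,B],(0,0,255)); d([B+.015*n,B-.015*n,B-.015*n-(B-A)*.6,A,B+.015*n-(B-A)*.6],(255,0,255),True)
    d([pol(pa,.0,.035),pol(pa,.135,.035)],(255,255,0))
    for i in range(6): pass
    cv2.imwrite(out,im)
E
python3 - <<'E'
from ov import *
t=pickle.load(open("top4.pkl","rb")); s=pickle.load(open("side4.pkl","rb"))
ov(t,(.5490,.0269),-12.8,-14.5,(285,125,70,85),7,"pics/ot4.png")
ov(s,(.5500,.0272),-12.8,-14.5,(240,200,80,60),10,"pics/os4.png")
E
```

View pics/ot4.png

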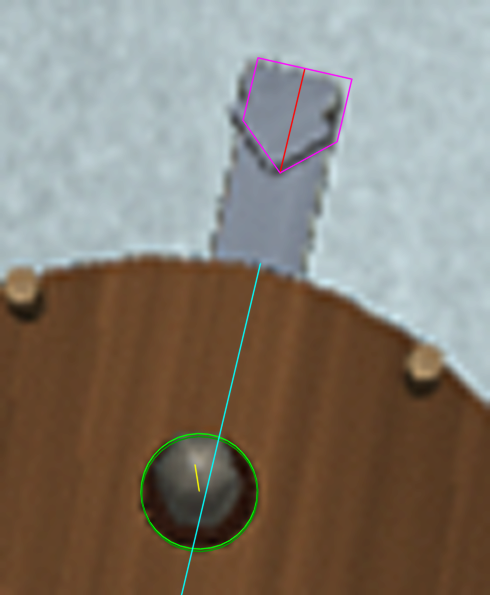

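View pics/os4.png

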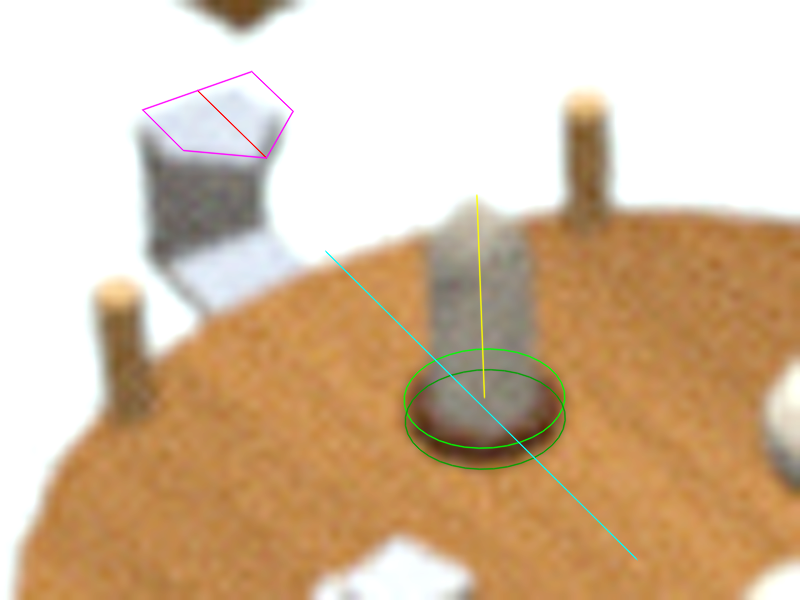

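Run:
```python
from ov import *
t0=pickle.load(open("top0.pkl","rb"));t=pickle.load(open("top4.pkl","rb"))
f=(t0["frame"].astype(float)+t["frame"])/2
g=f[...,0]  # red: pointer bluish-grey darker
for v in range(131,168):
    print(v,g[v,310:342].astype(int).tolist())
```

```text
131 [102, 106, 103, 101, 103, 104, 106, 109, 108, 108, 107, 109, 106, 103, 100, 100, 102, 104, 106, 106, 104, 102, 99, 100, 105, 108, 104, 101, 103, 107, 107, 109]
132 [101, 104, 101, 101, 102, 103, 104, 106, 109, 109, 109, 109, 107, 104, 102, 103, 103, 105, 105, 108, 108, 107, 104, 106, 109, 108, 105, 103, 101, 103, 105, 107]
133 [101, 102, 102, 101, 103, 104, 107, 105, 105, 106, 93, 93, 88, 103, 91, 109, 110, 109, 107, 107, 107, 108, 107, 108, 109, 104, 105, 104, 101, 104, 105, 104]
134 [98, 100, 101, 101, 100, 103, 109, 106, 106, 108, 80, 73, 68, 86, 72, 100, 97, 92, 106, 109, 107, 106, 107, 107, 102, 100, 103, 105, 103, 105, 105, 106]
135 [99, 98, 103, 103, 99, 101, 107, 106, 107, 89, 75, 73, 74, 72, 71, 79, 73, 70, 90, 93, 95, 95, 106, 107, 103, 102, 107, 107, 103, 105, 106, 107]
136 [101, 103, 106, 103, 100, 100, 104, 107, 108, 66, 72, 75, 73, 71, 71, 72, 72, 73, 73, 73, 76, 76, 88, 100, 109, 107, 108, 108, 103, 103, 106, 109]
137 [102, 104, 104, 101, 100, 103, 104, 106, 109, 59, 75, 74, 72, 70, 71, 74, 75, 75, 75, 74, 72, 71, 72, 82, 110, 107, 106, 106, 104, 101, 106, 108]
138
[... 3740 characters left out ...]
59, 56, 56, 57, 59, 59, 59, 60, 60, 60, 65, 54, 67, 75, 74, 72, 72, 110, 109, 109, 109, 107, 106, 109, 106, 101, 105, 106, 106, 111]
164 [61, 60, 59, 56, 58, 60, 59, 60, 60, 62, 60, 60, 60, 59, 62, 65, 60, 83, 81, 101, 102, 111, 109, 108, 110, 112, 108, 105, 108, 105, 104, 105]
165 [59, 60, 58, 57, 60, 61, 58, 59, 60, 60, 61, 60, 61, 63, 60, 60, 68, 79, 77, 84, 97, 96, 116, 112, 111, 109, 108, 107, 106, 102, 101, 105]
166 [59, 60, 59, 60, 62, 60, 57, 60, 61, 62, 61, 61, 63, 64, 61, 63, 72, 77, 76, 73, 78, 68, 75, 99, 113, 111, 106, 103, 103, 101, 106, 112]
167 [60, 61, 60, 60, 60, 59, 58, 60, 62, 61, 61, 62, 63, 63, 63, 63, 64, 81, 77, 74, 72, 48, 53, 63, 78, 95, 110, 104, 99, 102, 108, 113]
```

Run:
```python
from ov import *
t0=pickle.load(open("top0.pkl","rb"));t=pickle.load(open("top4.pkl","rb"))
g=((t0["frame"].astype(float)+t["frame"])/2)[...,0]
C=np.array([.5487,.0266])
L=[];R=[]
def edge(v,a,b,lo=77,hi=105):
    return
for v in range(150,161):
    row=g[v]; bg=105;fg=76
    # area-based widths
    fl=np.clip((bg-row[311:323])/(bg-fg),0,1).sum(); L.append((322.5-fl,v))
    fr=np.clip((bg-row[323:336])/(bg-fg),0,1).sum(); R.append((322.5+fr,v))
M=(np.array(L)+np.array(R))/2
for z in(.0,.006,.012):
    l,r,m=[ray(t,x,z) for x in(L,R,M)]
    k=np.polyfit(m[:,0],m[:,1],1)
    d=m.mean(0)[:2]-C
    print(z,"tongue dir",np.degrees(np.arctan(k[0])),"width",np.linalg.norm((l-r)[:,:2],axis=1).mean()*np.cos(.25),"angle of mid from C",np.degrees(np.arctan2(d[1],d[0])))
for p in[(324.3,149.0),(324.6,149.1)]:
    q=ray(t,[p],.046)[0][:2]-C; print(np.degrees(np.arctan2(q[1],q[0])),np.hypot(*q))
# upright body z=.046 rows 137-139 : left 318.5 right 334
for p in[(318.6,138),(333.6,138),(326.1,138)]:
    q=ray(t,[p],.046)[0][:2]-C; print(np.degrees(np.arctan2(q[1],q[0])),np.hypot(*q))
# plinths: dark segmentation around tower before and after
for c,(u,v) in((t0,(285,239)),(t,(313,194))):
    f=c["frame"].astype(float); sub=f[v-14:v+15,u-14:u+15].mean(-1); print(sub.astype(int)[::2])
```

```text
0.0 tongue dir -11.400581113204028 width 0.03190862300341628 angle of mid from C -13.122477243169671
0.006 tongue dir -11.400581113203952 width 0.03176888192564098 angle of mid from C -13.231074806204775
0.012 tongue dir -11.400581113204046 width 0.03162914084786571 angle of mid from C -13.341363770273546
-14.182941273927778 0.162555113026362
-14.42423894740336 0.1624847218215031
-8.732545172697256 0.18443951422218824
-18.469930752671885 0.19134680548655258
-13.691715313305737 0.18721130220215218
[[36 36 36 37 39 40 41 42 41 40 37 34 36 37 38 40 41 42 45 43 42 41 43 41
  41 41 41 40 40]
 [38 37 39 40 42 41 40 37 37 35 37 38 40 40 42 44 44 43 42 42 41 42 42 42
  41 39 40 41 40]
 [40 40 42 42 38 36 36 35 37 39 41 42 43 46 45 42 43 43 42 41 41 41 40 40
  41 41 42 41 41]
 [42 37 37 36 34 36 37 39 42 44 46 29 28 20 20 20 20 31 46 42 40 40 40 40
  41 40 40 40 39]
 [36 35 35 36 37 39 41 45 33 29 37 40 42 42 46 43 10 14 15 20 44 41 40 41
  40 39 39 39 38]
 [36 37 39 41 43 46 47 15 38 46 57 59 62 67 56 48 40 33 10 14 17 32 43 40
  38 40 39 39 40]
 [40 41 44 45 45 43  9 28 41 47 56 73 85 73 67
[... 1463 characters left out ...]
7 55 53 54 58 52 45 37 40 29 14 21 54
  47 43 41 42 43]
 [45 44 43 46 47 50 26 16 19 25 35 34 34 35 35 35 36 33 42 36 14 14 26 52
  47 43 42 40 44]
 [45 42 44 47 47 51 50 29 17 21 27 35 34 32 32 34 35 40 31 18 14 14 41 49
  44 43 41 42 46]
 [43 43 45 46 48 49 49 43 21 19 18 20 19 20 22 25 24 16 17 15 22 54 52 45
  44 41 41 44 47]
 [42 43 46 47 48 50 45 44 46 45 29 13 14 16 17 13  8 18 23 50 50 51 48 46
  43 41 42 46 49]
 [42 45 46 46 49 48 45 44 45 45 45 48 48 47 48 48 49 51 49 48 48 51 47 45
  42 41 42 46 49]
 [41 44 45 47 49 47 45 44 45 44 46 48 46 46 47 48 49 48 49 48 50 48 46 44
  42 40 44 49 48]
 [43 46 45 48 47 45 44 44 45 45 46 47 46 47 46 48 47 49 49 49 51 47 44 43
  41 44 48 49 47]]
```

Run:
```python
from ov import *
t=pickle.load(open("top4.pkl","rb")); s=pickle.load(open("side4.pkl","rb"));s0=pickle.load(open("side0.pkl","rb"))
g=((s0["frame"].astype(float)+s["frame"])/2).clip(0,255).astype(np.uint8)[...,::-1]
cv2.imwrite("pics/ps.png",cv2.resize(g[200:236,245:285],None,fx=16,fy=16,interpolation=cv2.INTER_CUBIC))
t0=pickle.load(open("top0.pkl","rb"))
g=((t0["frame"].astype(float)+t["frame"])/2*1.6).clip(0,255).astype(np.uint8)[...,::-1]
cv2.imwrite("pics/pt.png",cv2.resize(g[130:166,308:343],None,fx=16,fy=16,interpolation=cv2.INTER_CUBIC))
```

```text
(no output)
```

View pics/ps.png

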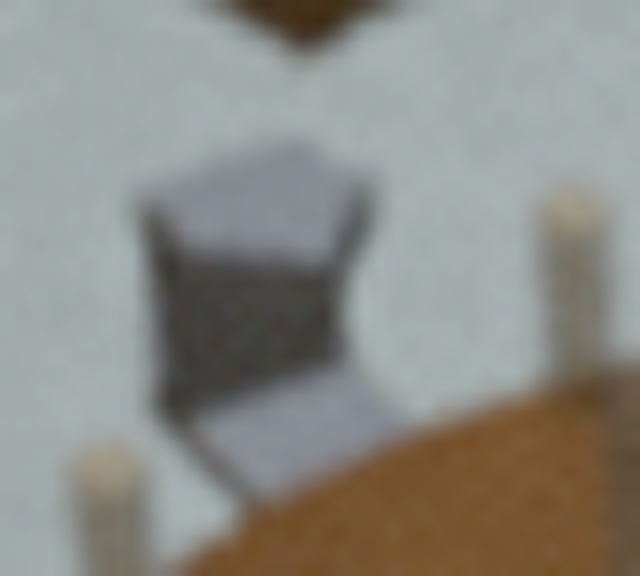

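View pics/pt.png

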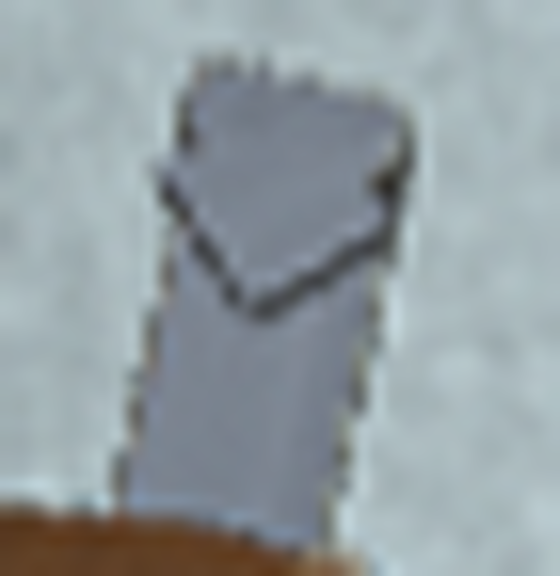

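Run:
```python
from ov import *
t=pickle.load(open("top4.pkl","rb")); s=pickle.load(open("side4.pkl","rb"))
G=lambda L,x,y:[((a+.5)/16-.5+x,(b+.5)/16-.5+y) for a,b in L]
T=ray(t,G([(195,65),(405,105),(250,303),(165,180),(390,225)],308,130),.046)[:,:2]
S=ray(s,G([(145,195),(300,140),(370,185),(332,265),(180,252)],245,200),.046)[:,:2]
C=np.array([.549,.0269]);D=np.array([.55,.0272])
for Q,c,names in((T,C,"bl br tip sl sr"),(S,D,"? ? ? tip ?")):
    for q in Q-c: print(q.round(4),np.hypot(*q).round(4),np.degrees(np.arctan2(q[1],q[0])).round(2))
    print()
m=(T[0]+T[1])/2;d=m-C;print("back mid",np.degrees(np.arctan2(d[1],d[0])));e=m-T[2];print("tip->back dir",np.degrees(np.arctan2(e[1],e[0])))
m=(T[3]+T[4])/2;d=m-C;print("shoulder mid",np.degrees(np.arctan2(d[1],d[0])))
# plinth pose: mask darker/other than disc via convex hull of |diff| area: fit circle in world at z=.041
for nm,(u,v),c in(("top0",(285,239),C),("top4",(313,194),C)):
    k=pickle.load(open(nm+".pkl","rb"));f=k["frame"].astype(float)[v-14:v+15,u-14:u+15].mean(-1)
    bg=43; mask=((f<31)|(f>54)).astype(np.uint8)
    mask=cv2.morphologyEx(mask,cv2.MORPH_CLOSE,np.ones((5,5)));n,l,st,ce=cv2.connectedComponentsWithStats(mask)
    j=1+np.argmax(st[1:,4]);cn=cv2.findContours((l==j).astype(np.uint8),0,cv2.CHAIN_APPROX_NONE)[0][0]
    h=cv2.convexHull(cn).reshape(-1,2)
    (x,y),r=cv2.minEnclosingCircle(h.astype(np.float32)); p=ray(k,[(u-14+x,v-14+y)],.041)[0][:2]-c
    el=cv2.fitEllipse(h); p2=ray(k,[(u-14+el[0][0],v-14+el[0][1])],.041)[0][:2]-c
    print(nm,r,el,np.degrees(np.arctan2(p[1],p[0])),np.hypot(*p),np.degrees(np.arctan2(p2[1],p2[0])),np.hypot(*p2))
```

```text
[ 0.1917 -0.031 ] 0.1942 -9.17
[ 0.1855 -0.0594] 0.1947 -17.75
[ 0.1585 -0.0377] 0.163 -13.37
[ 0.1759 -0.0265] 0.1779 -8.58
[ 0.1689 -0.0569] 0.1782 -18.63

[ 0.19   -0.0307] 0.1925 -9.19
[ 0.1834 -0.0565] 0.1919 -17.11
[ 0.1669 -0.0552] 0.1758 -18.31
[ 0.156  -0.0369] 0.1603 -13.32
[ 0.1752 -0.0241] 0.1768 -7.84

back mid -13.467887248066846
tip->back dir -13.995049800322242
shoulder mid -13.608050498345897
top0 8.423307418823242 ((13.632946968078613, 14.033844947814941), (16.430339813232422, 16.762662887573242), 149.05189514160156) 125.99712120767158 0.06148515891398778 126.04722199154446 0.061535027462695506
top4 8.860122680664062 ((14.303359031677246, 14.725401878356934), (15.91116714477539, 17.401397705078125), 82.74674224853516) -13.797127163157974 0.06061640654869273 -13.502819247182568 0.06004572852214323
```

Run:
```python
from ov import *
t=pickle.load(open("top4.pkl","rb")); s=pickle.load(open("side4.pkl","rb"))
ov(t,(.5490,.0269),-13.4,-13.4,(285,125,70,85),7,"pics/ot5.png")
ov(s,(.5500,.0272),-13.4,-13.4,(240,200,80,60),10,"pics/os5.png")
```

```text
(no output)
```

View pics/ot5.png

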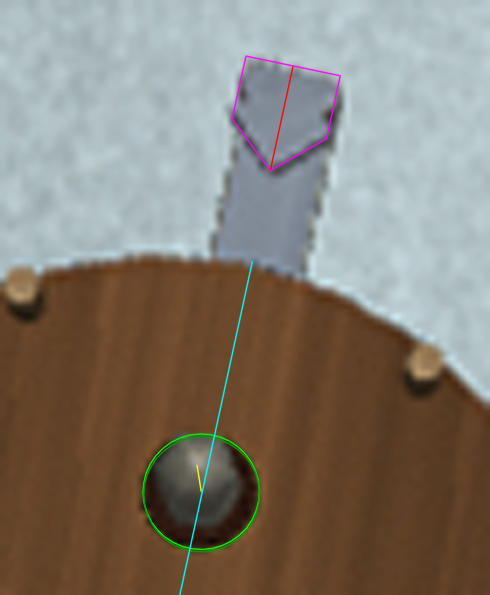

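View pics/os5.png

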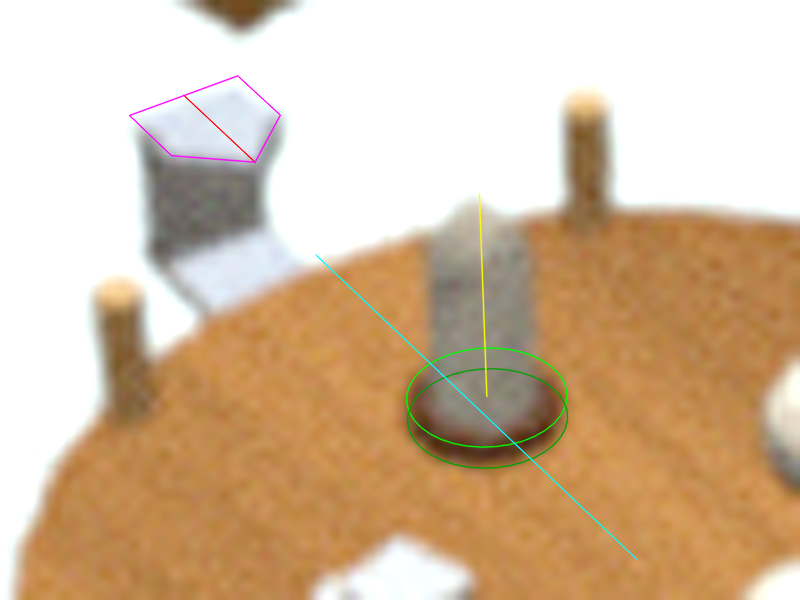

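View pics/top4f.png

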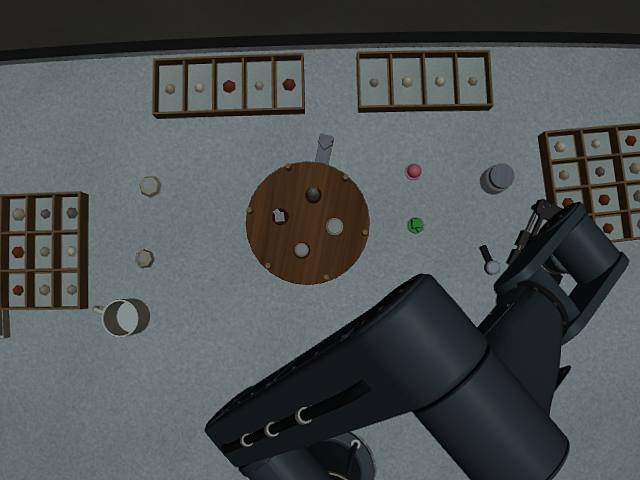

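The top overlay matches the pointer at -13.4° with the tower at -12.8° to -13.5°, so they agree within about 0.6° (0.6 mm). All four stones still stand in their ring, the arm is well clear, and the bystanders look undisturbed. Another push would risk more than it could gain, so I'm handing in.

Run:
```python
from rig import bot
print(bot.hand_in())
```

```text
the job is handed in; nothing more can be done
None
```

The tall crystal now stands at the front, in line with the fixed pointer to within about 0.6° (roughly 0.6 mm), and the carousel is at rest. I turned the disc about 139.5° clockwise with the closed fingers behind a single rim post. Then I backed off, lifted clear, and handed in at about 13.4 s.

- **Alignment:** in the last pictures the pointer lies at -13.4° and the crystal between -12.8° and -13.8°, depending on how I measured it. The post positions put the disc angle the same in both cameras.
- **Disagreements:** my first rough pointer reading was -15°, later corrected with enlarged crops to -13.4°. Direct side-view readings of the crystal gave about -11°, but at a radius of 57 mm instead of 60. I put that down to side-camera calibration, since the side-view overlay fitted best near -12.8°.
- **Everything else:** the four stones are still standing in their ring, and the other things in view look untouched. The arm hid one green decoy in the last top view, and the last side view was a crop that left out some of the other things. The force readings between moves stayed under about 5 N.

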